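# Pull the counter's battery and put it on charge

## Robot

A 6-joint arm with a two-finger parallel gripper is mounted at the origin on the work surface. World frame = base frame: x ahead of the robot, y to its left, z up, the work surface at z = 0. Lengths are in mm, angles in rad, forces in N, time in s.
With the tool pointing down it reaches from about 350 to 975 mm from the base axis. Payload 7.1 kg.
Tool frame: the origin (TCP) lies midway between the tips of the shut fingers; the grasp point (between the pads) lies 19 mm behind it (ctrl.grip_point_offset is the distance from the TCP to the grasp point, in mm); z points along the fingers, y is the line along which they close (so a half turn about z gives the same grasp; the last joint's range is limited). The gripper opens to 88 mm and grips with 3 to 60 N. Pads are 20 mm wide; open, the fingers measure 115 mm over their backs; the gripper's body (75 mm by 178 mm) begins 61 mm behind the grasp point.
Start: joints at [1.135, 0.423, 1.63, -0, 1.089, -0.019], TCP at [252.99, 571.49, 222.675] pointing down, gripper open.
Joint ranges: [-3, 3], [-0.9, 2.11], [0.09, 2.58], [-1.31, 4.45], [0.11, 2.69], [-2.54, 2.54]. Speed limits (rad/s): [2.39, 2.39, 3.01, 3.14, 3.14, 3.14].

## Interface

Orientations are given as a rotation vector (axis times angle).
In Python, from workcell import get_obs, optics, close_job, spotter, ctrl gives the robot as it stands. The module is installed in compiled form; this text tells all that it offers.
- The arm moves only by the tool move_arm, never from a script. Its argument "rows" is a list of rows, each a list of 5 numbers: the shift along the tool's x, y, z in cm, then the turn about the tool's z in degrees, then the opening in per cent of the stroke, from 0 (shut) to 100 (fully open). A call has 1 to 10 rows; each row shifts and turns the commanded pose from where the row before left it, along the tool's axes as they then stand; what a row does not reach is not made up. A row lasts 1/8 s, in which the tool goes at most 62.5 mm and 10.7 degrees, less where a joint would pass 70% of its speed; a pose out of reach is approached as far as the arm can. A call with a gripper value outside its range is refused whole. The fingers move at their own pace and stop on an object; the grip force is fixed at half the most. Time passes only in rows, so rows that do not move let the fingers close. It gives the time, the measured TCP pose, the force, the opening and the grip force at its end, in the units of the state.
- get_obs(): the state, without advancing time (a new reading comes with each control period).
- optics.get_image(name): name is "scene" or "top" or "wrist"; returns the picture (480x640x3 uint8, blue, green, red); there is no depth.
- optics.calibration(name): a dict with "camera_matrix" (3x3 intrinsics, pixels), "distortion" ([k1, k2, p1, p2, k3] as OpenCV has them; the pictures are not rectified), "xyz" and "orientation" of the camera in the world. Camera axes: x right, y down, z forward; pixel columns grow to the right and rows downward; lengths in mm; the calibration is good to about 2 mm. A picture is of the moment at which its call begins: read the wrist's pose just before it. calibration takes no time and is no camera call; for the wrist camera it gives the pose at the moment of the call.
- close_job(): hands the job in; it is judged then, once.
Trained networks look in the newest picture that a camera, given by its name, has taken for a name from the list of things; names that differ only in an ending like _2 or _b are one class to them, and where a whole thing is asked for, a point or a joint stands for the part that bears it (a point fixed in the world has none). Each returns a list of dicts, best first, with "conf" (0 to 1); they miss things now and then, are a little off and sometimes report something else, mostly with a low value. They report only what shows in the picture. A call takes as long as a camera call. They do not tell look-alikes from the thing itself.
- spotter.find_in(camera, label): "point" ([column, row] in pixels, amid what is visible of it).
- spotter.regions_of(camera, label): "region" (480x640 bool, what is visible of it) and "point" ([column, row] in pixels, amid what is visible of it).
The state is a dict: "t": time; "qpos": joint angles; "qvel": joint speeds; "joint_torque": joint torques, N m; "ee_pos": TCP position; "orientation": TCP orientation; "ft_force": force on the tool from outside, world axes, zero at the start; "moment": the same for the moment, N m; "width": finger opening in mm; "grasp_force": force on a finger pad.
Only numpy, scipy, OpenCV 4.12 (cv2) and the standard library are available. Lean on these libraries where they do the work, as an engineer would, in place of code of your own. Each camera call takes 0.05 s, during which the arm holds its last target. There are 200 camera calls.

## Task

The card counter's battery pack is flat: pull it straight up out of the bay against its spring detent and stand it upright on the large paper sheet. Let go, take it again by its other two sides (the rack leaves no room for the first grip), and put it in the free pocket of the charging rack, fully down on the contact plate. Keep the pack upright all the while, and leave the other packs in their pockets and the card stacks, tape dispenser and pen cup where they are.

Things in the scene. Friction and masses are not known exactly. Their poses are not given: they have to be found in the camera images.
- pack: The battery pack that sits in the card counter: an upright black block 36 x 28 x 110 mm (its own x, y, z), origin at the centre of its underside, z up. A groove 12 mm high and 4 mm deep runs across both y faces, 18 to 30 mm above the underside. 0.15 to 0.3 kg, plain flat sides to grip above the groove.
- counter: Card counter, fixed; origin on the bench under the middle of its battery bay. Bay: grey block 64 x 64 mm, 55 mm high, with an upright pocket 38 x 30 mm. Cheeks 28 (x) x 11 mm, 125 mm high like the pack's top, stand 2 mm off the pack's y faces: here only its x faces can be gripped. The machine's body (110 mm high) begins at y = +62 mm, its hopper (210 mm high) at +124 mm.
- bay (a point): Centre of the floor of the bay's pocket, 15 mm above the bench and 40 mm below the pocket's mouth; the pack's origin is here at the start, its x along the counter's x, and it sticks out 70 mm. The -x and +x sides above the block are open.
- detent (a joint): The spring detent of the bay: a roller that reaches 3 mm into the pack's groove from the bay's -y wall. 0 = fully out (engaged, or pocket empty), grows to about 0.003 m as the roller is pushed back by the pack's side. No release: a firm straight pull up, about 10 to 20 N, overcomes it.
- sheet: Large manila paper sheet fixed flat on the bench between counter and rack, 150 x 150 mm, 2 mm thick, origin at the centre of its underside. Nothing stands on it.
- rack: Charging rack, fixed: white block 76 x 184 mm (x, y), 42 mm high, origin at the centre of its underside; three upright pockets in a row at y = -48, 0, +48 mm, end walls 120 mm high with inner faces at y = +-80 mm. Packs stand 12 mm apart with their own x along the rack's y, so here a pack can only be held by its y faces (fingers closing along the rack's x).
- free_pocket (a point): Middle of the top of the brass contact plate in the one free pocket, 14 mm above the bench; axes along the rack's. The pocket is 31 mm (rack x) by 39 mm (rack y), chamfered 3 mm; its mouth is 28 mm above this point. Which of the three pockets is free varies.
- pack_b: A pack of the same kind already standing in a rack pocket, underside 12 mm above the bench; origin at the centre of its underside.
- pack_c: Another pack of the same kind already standing in a rack pocket; origin as pack_b.
- cards_a: Stack of cards, 58 x 82 x 30 mm (x, y, z), loose on the bench; origin at the centre of its underside.
- cards_b: Stack of cards, 58 x 82 x 36 mm (x, y, z), loose on the bench; origin at the centre of its underside.
- cards_c: Stack of cards, 58 x 82 x 24 mm (x, y, z), loose on the bench; origin at the centre of its underside.
- tape: Tape dispenser 120 x 50 mm, 80 mm high, loose at the back; origin at the centre of its underside.
- pens: Steel pen cup, 72 mm wide, pens reaching 155 mm, loose at the back; origin at the centre of its underside.
Things that resemble listed ones, but are neither listed nor needed, are in the scene too. There is more than one size of the rack; the one meant has the size given above. Leave any brown look-alike of the pack alone.

How it is judged (in metres and radians):
On the way, in this order (a step that is already met when the one before it is completed fails the run):
1. the pack is pulled up out of the bay's pocket, its underside higher than the bay block (z of pack in the frame of counter above 0.058 m and angle between pack's own z axis and vertical below 0.3 rad), for 0.1 s.
2. the pack stands upright and still on the paper sheet, let go by the fingers (x of pack in the frame of sheet between -0.075 and 0.075 m and y of pack in the frame of sheet between -0.075 and 0.075 m and height (world z) of pack below 0.007 m and angle between pack's own z axis and vertical below 0.1 rad and linear speed of pack below 0.03 m/s and contact force between the fingers and pack below 0.05 N), for 0.2 s.
At the end, for the whole second after the job is handed in: Pack at rest in the free pocket: underside within 4 mm of the contact plate, 6 mm of the pocket centre, upright within 0.08 rad, its x along the rack's y (either way) within 0.15 rad; pack_b, pack_c within 12 mm and cards, tape, pens within 30 mm of their starts (horizontal distance between pack and free_pocket below 0.006 m and z of pack in the frame of free_pocket between -0.004 and 0.004 m and angle between pack's own z axis and vertical below 0.08 rad and angle between the x axis of pack and the y axis of rack, either way round below 0.15 rad and linear speed of pack below 0.02 m/s and distance of each of pack_b, pack_c from where it was at the start of the episode below 0.012 m and distance of each of cards_a, cards_b, cards_c, tape, pens from where it was at the start of the episode below 0.03 m); the robot touches nothing.
It fails at once if the pack is tipped more than 0.5 rad from upright (angle between pack's own z axis and vertical above 0.5 rad).
It fails at once if another pack is moved more than 12 mm (distance of any of pack_b, pack_c from where it was at the start of the episode above 0.012 m).
It fails at once if a card stack, the tape dispenser or the pen cup is pushed more than 30 mm (distance of any of cards_a, cards_b, cards_c, tape, pens from where it was at the start of the episode above 0.03 m).
It also fails if it takes over 58 s, if anything falls off the work surface, if the arm or the gripper's body presses on something with over 40 N, if the wrist force passes 120 N, or if a joint passes its speed limit or range.

## Working session

There is one attempt and no reset: what is moved stays moved. The work goes in short steps, Python scripts to look and compute and a tool call to move; the robot and the scene stay as the last step left them, time stands still between calls to the robot, and variables do not carry over. Pictures are saved under pics/ and viewed, at most 11 in all, crops included, and the job is handed in when it is done.

Besides the shell and the picture viewer there is one more tool, called after "Request:" as name(argument=value, ...), one argument or row to a line, values as JSON. move_arm: Moves the arm, as the interface text tells. Its arguments: {"type":"object","properties":{"rows":{"type":"array","items":{"type":"array","items":{"type":"number"}}}},"required":["rows"]}

```bash
mkdir -p pics; cat > h.py <<'E'
import numpy as np, cv2
from scipy.spatial.transform import Rotation as R
from workcell import get_obs, optics, close_job, spotter, ctrl
def cal(n):
    c=optics.calibration(n); K=np.array(c["camera_matrix"],float); d=np.array(c["distortion"],float)
    o=np.array(c["orientation"],float); Rm=o if o.shape==(3,3) else R.from_rotvec(o).as_matrix()
    return K,d,Rm,np.array(c["xyz"],float)
def ray(c,px,z):
    K,d,Rm,t=c
    u=cv2.undistortPoints(np.array(px,float).reshape(-1,1,2),K,d).reshape(-1,2)
    r=np.c_[u,np.ones(len(u))]@Rm.T
    return t+r*((z-t[2])/r[:,2])[:,None]
def proj(c,P):
    K,d,Rm,t=c
    return cv2.projectPoints((np.array(P,float).reshape(-1,3)-t)@Rm,np.zeros(3),np.zeros(3),K,d)[0].reshape(-1,2)
E
python3 - <<'E'
from h import *
ims=[]
for n in("scene","top"):
    im=optics.get_image(n); cv2.imwrite(f"pics/{n}0.png",im)
    c=cal(n); print(n,c[3].round(),c[2].round(2).tolist(),c[0][0,0])
    for l in("pack","counter","sheet","rack","cards_a","tape","pens"):
        print(l,[(np.round(r["point"]).tolist(),round(r["conf"],2)) for r in spotter.find_in(n,l)])
print(get_obs()["orientation"],ctrl.grip_point_offset)
E
```

```text
scene [1015.   25.  669.] [[-0.12, 0.76, -0.63], [0.99, 0.09, -0.08], [-0.0, -0.64, -0.77]] 437.4173067188267
pack [([458.0, 311.0], 0.85), ([167.0, 224.0], 0.79), ([458.0, 251.0], 0.73)]
counter [([553.0, 268.0], 0.74)]
sheet [([167.0, 225.0], 0.74), ([349.0, 278.0], 0.6), ([225.0, 246.0], 0.36)]
rack [([208.0, 250.0], 0.7), ([410.0, 217.0], 0.66), ([211.0, 147.0], 0.57)]
cards_a [([290.0, 212.0], 0.94), ([299.0, 368.0], 0.93), ([414.0, 219.0], 0.66)]
tape [([185.0, 338.0], 0.69)]
pens [([426.0, 366.0], 0.62), ([209.0, 247.0], 0.17)]
top [ 455.  -39. 1068.] [[-0.01, -1.0, 0.06], [-1.0, 0.01, 0.01], [-0.01, -0.06, -1.0]] 556.6239118599058
pack [([204.0, 161.0], 0.9), ([192.0, 210.0], 0.64), ([483.0, 216.0], 0.6)]
counter [([114.0, 211.0], 0.65), ([482.0, 215.0], 0.4), ([194.0, 213.0], 0.35), ([442.0, 224.0], 0.23)]
sheet [([300.0, 216.0], 0.64), ([433.0, 125.0], 0.3)]
rack [([482.0, 363.0], 0.98), ([439.0, 223.0], 0.94)]
cards_a [([332.0, 114.0], 0.92), ([238.0, 289.0], 0.8), ([370.0, 281.0], 0.62)]
tape [([434.0, 126.0], 0.81), ([230.0, 112.0], 0.25)]
pens [([232.0, 111.0], 0.8)]
[-6.49960366e-01 -3.07362109e+00 -2.26330031e-05] 18.700000000000003
```

View pics/top0.png

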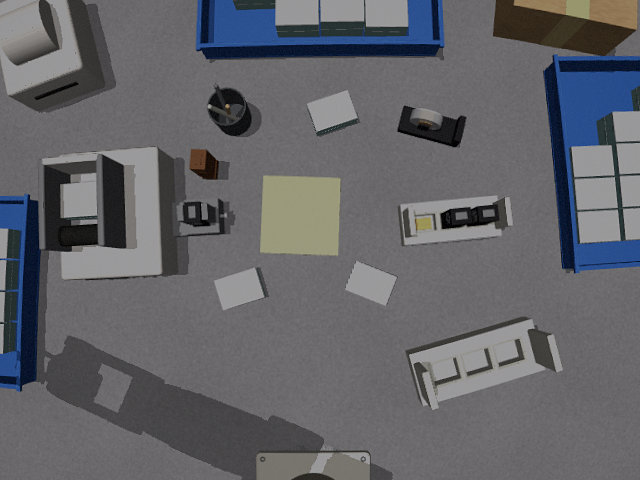

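View pics/scene0.png

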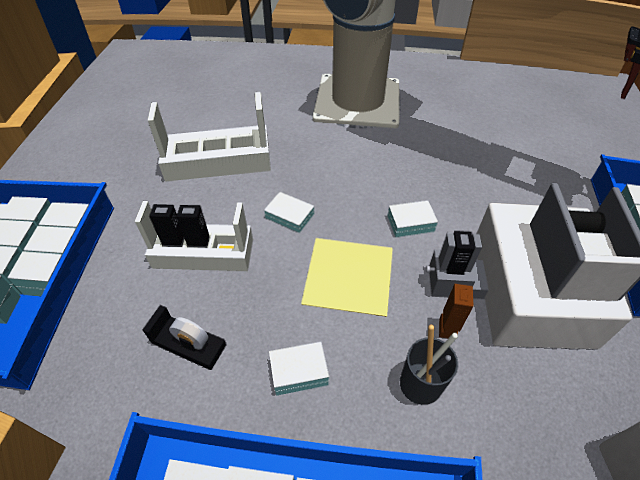

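The pack I want is the black one in the counter bay, top (196,212) and scene (459,252). It could be confused with:
- the brown look-alike, top (204,162) and scene (456,311)
- the two black packs in the small rack, top (460,216) and (486,214)

The rack is the small one with two packs, top (455,220), and its free pocket shows brass at (425,224). The empty rack at (484,362) is the wrong size.

```bash
python3 - <<'E'
from h import *
im=cv2.imread("pics/top0.png"); c=cal("top")
a=cv2.resize(im[150:260,165:265],None,fx=5,fy=5,interpolation=cv2.INTER_CUBIC)[:, :400]
b=cv2.resize(im[180:260,390:520],None,fx=3,fy=3,interpolation=cv2.INTER_CUBIC)
out=np.zeros((550,800,3),np.uint8); out[:550,:400]=a[:550]; out[:240,405:795]=b
cv2.imwrite("pics/crop.png",out)
print("pack",ray(c,[196,212],125).round(), "pocket",ray(c,[425,224],14).round(),"sheet",ray(c,[300,216],2).round())
for l in("sheet","rack","cards_a"):
    for r in spotter.regions_of("top",l)[:3]:
        m=r["region"].astype(np.uint8); q=cv2.minAreaRect(cv2.findNonZero(m)); print(l,r["conf"],q, ray(c,cv2.boxPoints(q),2)[:,:2].round().tolist())
E
```

```text
pack [[556. 192. 125.]] pocket [[ 542. -219.   14.]] sheet [[560.  19.   2.]]
sheet 0.66 ((299.87774658203125, 214.92422485351562), (78.057373046875, 78.59274291992188), 2.0454084873199463) [[490.0, 98.0], [642.0, 92.0], [635.0, -59.0], [483.0, -52.0]]
rack 0.81 ((455.3326721191406, 219.80215454101562), (42.07673645019531, 113.0430908203125), 84.99935913085938) [[582.0, -168.0], [600.0, -390.0], [518.0, -395.0], [501.0, -174.0]]
rack 0.66 ((483.3924865722656, 359.8453674316406), (64.92296600341797, 147.40992736816406), 73.25802612304688) [[302.0, -177.0], [378.0, -455.0], [256.0, -493.0], [181.0, -212.0]]
cards_a 0.67 ((239.66322326660156, 288.08441162109375), (32.0096435546875, 45.307281494140625), 72.34988403320312) [[438.0, 188.0], [464.0, 104.0], [406.0, 85.0], [379.0, 169.0]]
cards_a 0.67 ((332.3500061035156, 112.54998779296875), (34.78504943847656, 45.2205696105957), 71.56504821777344) [[783.0, 8.0], [811.0, -77.0], [744.0, -97.0], [716.0, -13.0]]
cards_a 0.67 ((370.4309997558594, 282.67242431640625), (44.38118362426758, 31.011119842529297), 21.801406860351562) [[419.0, -64.0], [474.0, -87.0], [442.0, -165.0], [387.0, -143.0]]
```

View pics/crop.png

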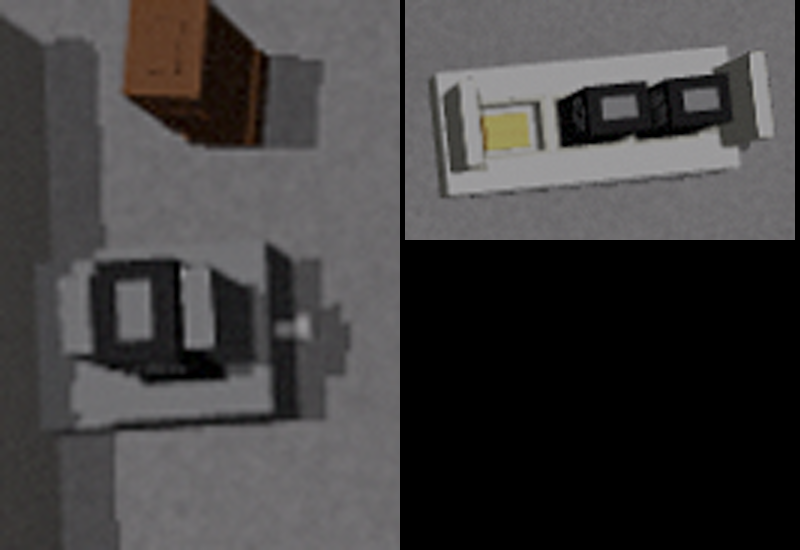

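The crop confirms the choice. The black pack top is at about (192,212) between its light cheeks, and the brown block is separate at (198,160). The free brass pocket is at the +y end of the rack.

```bash
cat >> h.py <<'E'
def plan(x,y,z,yaw):
    "yaw deg: world angle of tool y wanted (mod 180). shift is in tool axes after the turn"
    o=get_obs(); Rm=R.from_rotvec(o["orientation"]).as_matrix(); p=np.array(o["ee_pos"])
    cur=np.degrees(np.arctan2(Rm[1,1],Rm[0,1])); d=(yaw-cur+90)%180-90
    t=-d # tool z is down
    for tt in (t,t-180 if t>0 else t+180):
        R2=Rm@R.from_euler("z",tt,degrees=True).as_matrix()
        print("turn %.1f shift cm %s"%(tt,((np.array([x,y,z])-p)@R2/10).round(2)), "tcp",p.round(1),"cur",cur.round(1),"q6",round(o["qpos"][5],2),"F",np.round(o["ft_force"],1),"w",round(o["width"],1))
E
python3 - <<'E'
from h import *
c=cal("top"); print(ray(c,[192.2,212.2],125).round(1), ray(c,[[165,0],[200,178],[198,169]],0).round())
P=ray(c,[192.2,212.2],125)[0]
plan(P[0],P[1],300,3.5)
cw=cal("wrist"); print(cw[0],cw[3],cw[2].round(2))
E
```

```text
[[556.2 198.6 125. ]] [[1013.  299.    0.]
 [ 637.  215.    0.]
 [ 655.  220.    0.]]
turn 62.6 shift cm [-39.07  27.99  -7.73] tcp [253.  571.5 222.7] cur 66.1 q6 -0.02 F [-0.1 -0.3  0.2] w 87.5
turn -117.4 shift cm [ 39.07 -27.99  -7.73] tcp [253.  571.5 222.7] cur 66.1 q6 -0.02 F [-0.1 -0.3  0.2] w 87.5
[[347.61760676   0.         320.34255958]
 [  0.         347.61760676 240.43284442]
 [  0.           0.           1.        ]] [188.04248187 601.18219977 384.795544  ] [[ 0.41  0.88  0.24]
 [ 0.91 -0.39 -0.11]
 [-0.    0.26 -0.97]]
```

Request:
move_arm(
  rows=[
    [0,0,-4,10,100],
    [0,0,-3.7,10,100],
    [0,0,0,10.5,100],
    [0,0,0,10.5,100],
    [0,0,0,10.5,100],
    [0,0,0,10.5,100],
    [0,0,0,0.6,100],
  ],
)

```text
t: 1.82
ee_pos: [252.9, 571.5, 299.7]
orientation: [2.151, 2.29, -0.0]
ft_force: [0.2, 0.4, 0.2]
width: 87.5
grasp_force: 0.0
```

Request:
move_arm(
  rows=[
    [-3.9,2.8,0,0,100],
    [-3.9,2.8,0,0,100],
    [-3.9,2.8,0,0,100],
    [-3.9,2.8,0,0,100],
    [-3.9,2.8,0,0,100],
    [-3.9,2.8,0,0,100],
    [-3.9,2.8,0,0,100],
    [-3.9,2.8,0,0,100],
    [-3.9,2.8,0,0,100],
    [-3.9,2.8,0,0,100],
  ],
)

```text
t: 3.08
ee_pos: [557.3, 198.1, 299.8]
orientation: [2.147, 2.293, 0.001]
ft_force: [-0.9, 1.3, 0.4]
width: 87.7
grasp_force: 0.0
```

```bash
python3 - <<'E'
from h import *
plan(556.2,198.6,300,3.5)
c=cal("wrist"); im=optics.get_image("wrist"); cv2.imwrite("pics/w1.png",im)
np.savez("w1.npz",*c)
for l in("pack","counter"):
  for r in spotter.regions_of("wrist",l)[:3]:
    q=cv2.minAreaRect(cv2.findNonZero(r["region"].astype(np.uint8))); print(l,r["conf"],r["point"],q,ray(c,[r["point"]],125).round())
E
```

```text
turn 0.3 shift cm [ 0.06 -0.11 -0.02] tcp [557.3 198.1 299.8] cur 3.8 q6 0.26 F [-0.9  1.3  0.4] w 87.7
turn -179.7 shift cm [-0.06  0.11 -0.02] tcp [557.3 198.1 299.8] cur 3.8 q6 0.26 F [-0.9  1.3  0.4] w 87.7
pack 0.76 [320.3, 217.2] ((320.5, 215.0), (34.0, 35.0), 90.0) [[557. 203. 125.]]
pack 0.67 [404.2, 221.2] ((402.875732421875, 219.05780029296875), (54.51250457763672, 38.31841278076172), 8.746162414550781) [[640. 204. 125.]]
counter 0.82 [331.3, 78.0] ((341.0, 121.5), (243.0, 264.0), 90.0) [[559. 330. 125.]]
```

View pics/w1.png

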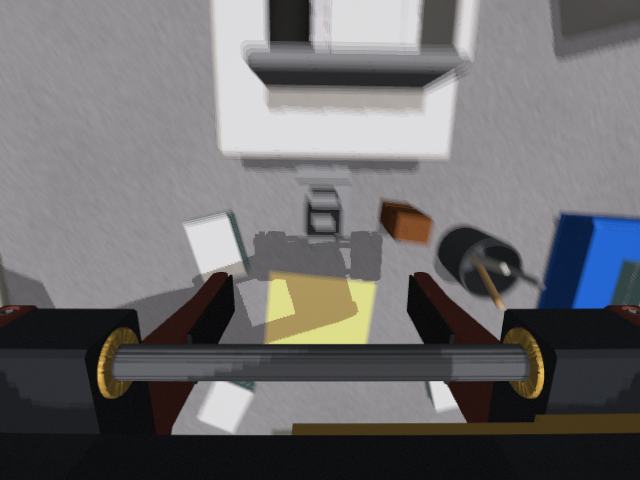

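The blurred wrist picture shows the pack at (322,217) centred between the fingers, with brown at (404,221) clear to the +x side. I'll go down for a sharper look.

Request:
move_arm(
  rows=[
    [0.1,-0.1,4,0,90],
    [0,0,4,0,90],
    [0,0,4,0,90],
    [0,0,2,0,90],
    [0,0,0,0,90],
    [0,0,0,0,90],
  ],
)

```text
t: 3.98
ee_pos: [555.6, 201.2, 160.7]
orientation: [2.15, 2.29, 0.002]
ft_force: [-0.0, -0.3, 0.1]
width: 79.0
grasp_force: 0.0
```

```bash
python3 - <<'E'
from h import *
plan(556.2,198.6,160,3.5)
c=cal("wrist"); im=optics.get_image("wrist"); np.savez("w2.npz",*c); cv2.imwrite("w2.png",im)
p=proj(c,[556.2,198.6,125])[0]; print(p)
x,y=map(int,p); x0,y0=x-100,max(0,y-90); print(x0,y0)
cv2.imwrite("pics/w2.png",cv2.resize(im[y0:y0+150,x0:x0+200],None,fx=4,fy=4,interpolation=cv2.INTER_CUBIC))
E
```

```text
turn 0.1 shift cm [-0.26  0.04  0.07] tcp [555.6 201.2 160.7] cur 3.6 q6 0.26 F [-0.  -0.3  0.1] w 79.0
turn -179.9 shift cm [ 0.26 -0.04  0.07] tcp [555.6 201.2 160.7] cur 3.6 q6 0.26 F [-0.  -0.3  0.1] w 79.0
[320.73207243 273.97924653]
220 183
```

View pics/w2.png

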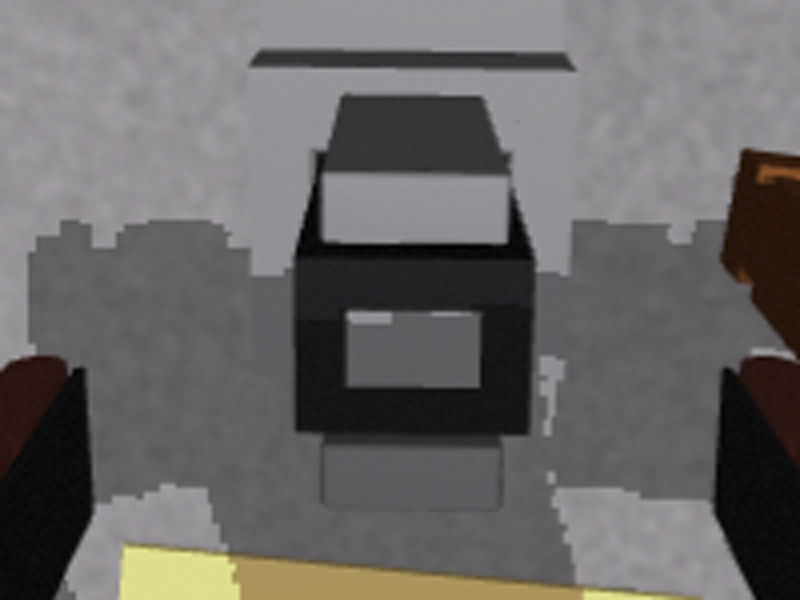

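The pack top corners in this crop are at (297,260), (535,260), (530,434) and (297,433), well aligned with the tool. The fingers straddle it and the brown block is clear.

```bash
python3 - <<'E'
from h import *
f=np.load("w2.npz"); c=[f[k] for k in f]
P=ray(c,np.array([[297,260],[535,260],[530,434],[297,433]])/4+[220,183],125); print(P.round(1),P.mean(0).round(1))
for a,b in((0,1),(3,2)): d=P[b]-P[a]; print(np.degrees(np.arctan2(d[1],d[0])),np.linalg.norm(d))
m=P.mean(0); plan(m[0],m[1],76,3.5)
E
```

```text
[[539.5 214.  125. ]
 [574.7 216.2 125. ]
 [576.4 188.4 125. ]
 [540.7 186.3 125. ]] [557.8 201.2 125. ]
3.55971086109141 35.289943078296545
3.2798626706302394 35.77477151065966
turn 0.1 shift cm [-0.01  0.18  8.5 ] tcp [555.9 201.1 161. ] cur 3.6 q6 0.26 F [0.1 0.2 0.4] w 78.7
turn -179.9 shift cm [ 0.01 -0.18  8.5 ] tcp [555.9 201.1 161. ] cur 3.6 q6 0.26 F [0.1 0.2 0.4] w 78.7
```

Request:
move_arm(
  rows=[
    [0,0.2,3,0,90],
    [0,0,3,0,90],
    [0,0,2.5,0,90],
    [0,0,0,0,90],
    [0,0,0,0,30],
    [0,0,0,0,10],
    [0,0,0,0,10],
    [0,0,0,0,10],
  ],
)

```text
t: 5.03
ee_pos: [557.6, 200.5, 75.2]
orientation: [2.152, 2.288, 0.001]
ft_force: [0.5, 0.1, -0.1]
width: 42.8
grasp_force: 0.0
```

Request:
move_arm(
  rows=[
    [0,0,0,0,0],
    [0,0,0,0,0],
    [0,0,0,0,0],
  ],
)

```text
t: 5.4
ee_pos: [557.4, 200.5, 74.9]
orientation: [2.152, 2.289, 0.0]
ft_force: [-0.7, -0.1, 4.7]
width: 35.9
grasp_force: 29.9
```

Request:
move_arm(
  rows=[
    [0,0,-0.5,0,0],
    [0,0,-0.5,0,0],
    [0,0,-1,0,0],
    [0,0,-1,0,0],
    [0,0,-1,0,0],
    [0,0,-1.5,0,0],
    [0,0,-1.5,0,0],
    [0,0,-1.5,0,0],
    [0,0,0,0,0],
    [0,0,0,0,0],
  ],
)

```text
t: 6.65
ee_pos: [557.1, 200.3, 159.5]
orientation: [-2.152, -2.289, 0.001]
ft_force: [0.2, 0.3, -3.0]
width: 35.9
grasp_force: 30.0
```

```bash
python3 - <<'E'
from h import *
plan(560,19,160,3.5)
c=cal("scene"); im=optics.get_image("scene"); cv2.imwrite("pics/s2.png",cv2.resize(im[150:350,300:560],None,fx=3,fy=3))
E
```

```text
turn 0.0 shift cm [-18.12  -0.82  -0.05] tcp [557.1 200.3 159.5] cur 3.5 q6 0.26 F [ 0.2  0.3 -3. ] w 35.9
turn -180.0 shift cm [18.12  0.82 -0.05] tcp [557.1 200.3 159.5] cur 3.5 q6 0.26 F [ 0.2  0.3 -3. ] w 35.9
```

View pics/s2.png

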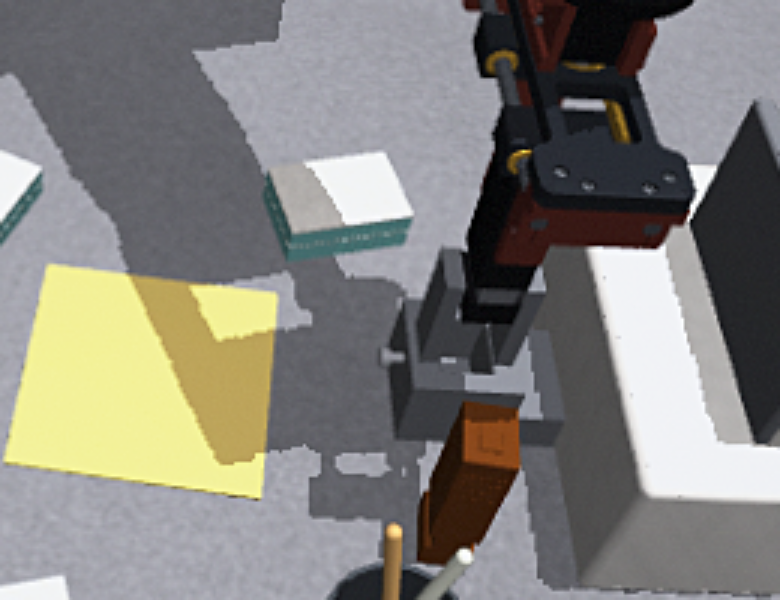

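The fingers hold something (35.9 mm wide, about 3 N) at about (490,300), but the underside isn't clear here. I'll check for slip with the wrist camera.

```bash
python3 - <<'E'
from h import *
c=cal("wrist"); im=optics.get_image("wrist")
o=get_obs(); Rm=R.from_rotvec(o["orientation"]).as_matrix(); p=np.array(o["ee_pos"])
for h,col in((49,(0,255,0)),(29,(0,0,255))):
    L=np.array([[14,18,-h],[14,-18,-h],[-14,-18,-h],[-14,18,-h]],float)
    q=proj(c,p+L@Rm.T); print(h,q.round().tolist()); cv2.polylines(im,[q.round().astype(int)],True,col,1)
cv2.imwrite("pics/w3.png",im)
E
```

```text
49 [[370.0, 314.0], [270.0, 314.0], [273.0, 381.0], [367.0, 381.0]]
29 [[363.0, 291.0], [277.0, 292.0], [279.0, 351.0], [361.0, 351.0]]
```

View pics/w3.png

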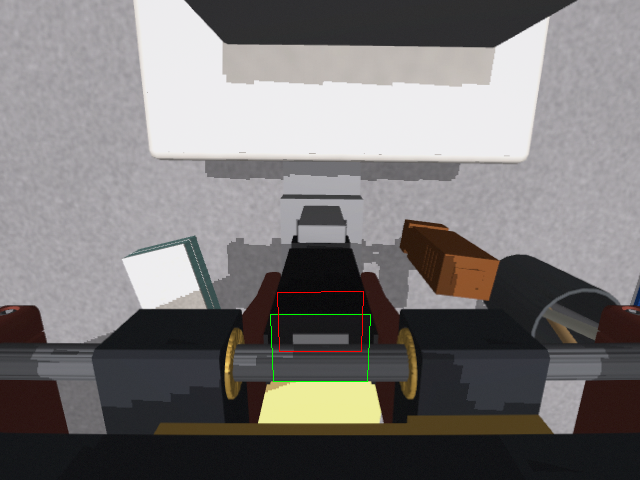

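The label's top edge at row 334 fits the green (49 mm) model, so the pack hasn't slipped. Next: raise clear of the cheeks, carry to the sheet and lower.

Request:
move_arm(
  rows=[
    [0,0,-2.5,0,0],
    [0,0,-2.5,0,0],
    [-2,0,0,0,0],
    [-3.5,-0.2,0,0,0],
    [-3.5,-0.2,0,0,0],
    [-3.5,-0.2,0,0,0],
    [-3.5,0,0,0,0],
    [-2,0,0,0,0],
    [0,0,0,0,0],
    [0,0,0,0,0],
  ],
)

```text
t: 8.0
ee_pos: [562.2, 20.8, 209.3]
orientation: [-2.152, -2.288, 0.0]
ft_force: [-0.2, -0.2, -3.3]
width: 36.0
grasp_force: 30.0
```

Request:
move_arm(
  rows=[
    [0,0,3.5,0,0],
    [0,0,3.5,0,0],
    [0,0,3.5,0,0],
    [0,0,2.5,0,0],
    [0,0,1,0,0],
    [0,0,0,0,0],
    [0,0,0,0,0],
  ],
)

```text
t: 8.88
ee_pos: [563.3, 20.7, 70.7]
orientation: [2.151, 2.288, 0.002]
ft_force: [-0.0, 0.1, -2.7]
width: 36.0
grasp_force: 30.0
```

Request:
move_arm(
  rows=[
    [0,0,0.4,0,0],
    [0,0,0.3,0,0],
    [0,0,0.1,0,0],
    [0,0,0,0,0],
  ],
)

```text
t: 9.38
ee_pos: [562.4, 20.4, 62.0]
orientation: [-2.152, -2.288, 0.0]
ft_force: [-2.7, -0.0, 2.7]
width: 35.9
grasp_force: 30.0
```

Request:
move_arm(
  rows=[
    [0,0,0,0,60],
    [0,0,0,0,90],
    [0,0,0,0,90],
    [0,0,0,0,90],
  ],
)

```text
t: 9.88
ee_pos: [562.5, 20.4, 61.7]
orientation: [2.152, 2.288, 0.0]
ft_force: [0.4, -0.7, 0.5]
width: 72.4
grasp_force: 0.0
```

Request:
move_arm(
  rows=[
    [0,0,-2,0,90],
    [0,0,-4,0,90],
    [0,0,-5,0,90],
    [0,0,-5,0,90],
    [0,0,-3,0,90],
    [0,0,0,0,90],
    [0,0,0,0,90],
  ],
)

```text
t: 10.75
ee_pos: [561.6, 20.4, 250.5]
orientation: [-2.151, -2.288, 0.002]
ft_force: [0.4, 0.9, -0.5]
width: 79.0
grasp_force: 0.0
```

```bash
python3 - <<'E'
from h import *
plan(542,-219,220,5.5)
im=optics.get_image("top"); c=cal("top")
for r in spotter.regions_of("top","pack"): print(r["conf"],r["point"],ray(c,[r["point"]],112).round())
x,y=map(int,proj(c,[562,20,60])[0]); cv2.imwrite("pics/t2.png",cv2.resize(im[y-60:y+60,x-80:x+80],None,fx=5,fy=5,interpolation=cv2.INTER_CUBIC)); print(x-80,y-60)
E
```

```text
turn -2.0 shift cm [-23.64  -4.25   3.06] tcp [561.6  20.4 250.5] cur 3.5 q6 -0.05 F [ 0.4  0.9 -0.5] w 79.0
turn 178.0 shift cm [23.64  4.25  3.06] tcp [561.6  20.4 250.5] cur 3.5 q6 -0.05 F [ 0.4  0.9 -0.5] w 79.0
0.86 [456.4, 219.9] [[ 540. -258.  112.]]
0.58 [479.6, 215.3] [[ 548. -299.  112.]]
217 151
```

Request:
move_arm(
  rows=[
    [-4,-0.7,0,-2,90],
    [-4,-0.7,0,0,90],
    [-4,-0.7,0,0,90],
    [-4,-0.7,0,0,90],
    [-4,-0.7,0,0,90],
    [-3.6,-0.7,3,0,90],
    [0,0,4,0,90],
    [0,0,3,0,90],
    [0,0,0,0,90],
    [0,0,0,0,90],
  ],
)

```text
t: 12.1
ee_pos: [542.2, -218.4, 151.9]
orientation: [-2.112, -2.326, 0.0]
ft_force: [0.0, -0.2, 1.4]
width: 78.7
grasp_force: 0.0
```

```bash
python3 - <<'E'
from h import *
plan(542,-219,150,5.5)
c=cal("wrist"); im=optics.get_image("wrist"); np.savez("w4.npz",*c); cv2.imwrite("w4.png",im)
p=proj(c,[542,-219,42])[0]; x0,y0=int(p[0])-80,max(0,int(p[1])-60); print(p,x0,y0)
cv2.imwrite("pics/w4.png",cv2.resize(im[y0:y0+120,x0:x0+160],None,fx=5,fy=5,interpolation=cv2.INTER_CUBIC))
E
```

```text
turn 0.0 shift cm [-0.06 -0.02  0.19] tcp [ 542.2 -218.4  151.9] cur 5.5 q6 -0.5 F [ 0.  -0.2  1.4] w 78.7
turn -180.0 shift cm [0.06 0.02 0.19] tcp [ 542.2 -218.4  151.9] cur 5.5 q6 -0.5 F [ 0.  -0.2  1.4] w 78.7
[319.81828397 239.11715942] 239 179
```

View pics/w4.png

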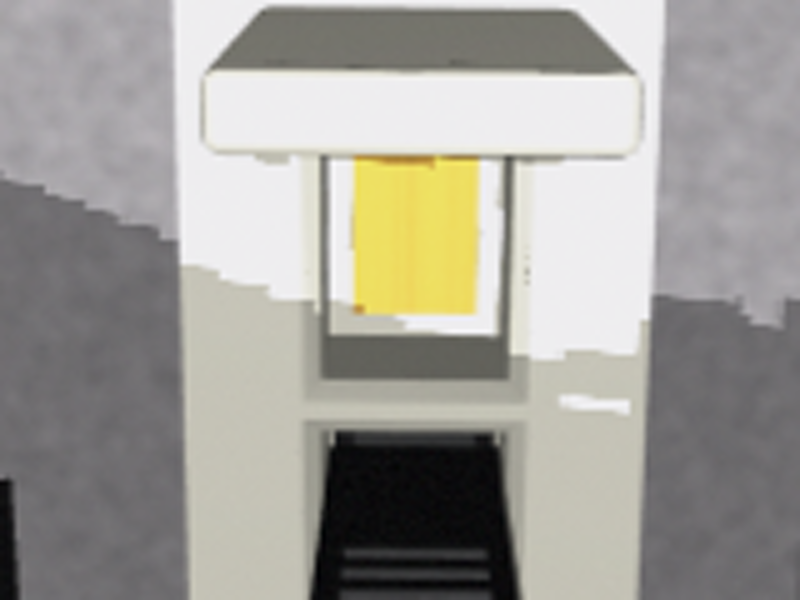

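The crop shows the free pocket. Its chamfer outer corners are at (303,401) and (527,401), the inner lip at (322,380) and (510,380), and the block edges run from about (175,0) to (190,600) and from (665,0) to (640,600).

```bash
python3 - <<'E'
from h import *
f=np.load("w4.npz"); c=[f[k] for k in f]
W=lambda p,z: ray(c,np.array(p,float)/5+[239,179],z)
E=W([[180,200],[190,600],[657,200],[640,600]],42)
for a,b in((0,1),(2,3)): d=E[a]-E[b]; print("rack y dir",np.degrees(np.arctan2(d[1],d[0])))
Q=W([[303,401],[527,401]],42); S=W([[322,380],[510,380]],39); M=W([[303,421],[527,421]],42)
for A in(Q,S,M): d=A[1]-A[0]; print("x dir",np.degrees(np.arctan2(d[1],d[0])),np.linalg.norm(d),A.mean(0).round(1))
for yaw in (4.5,5.5,):
    u=np.array([-np.sin(np.radians(yaw)),np.cos(np.radians(yaw))])
    print(yaw,Q.mean(0)[:2]+22.5*u, S.mean(0)[:2]+19.5*u, M.mean(0)[:2]+25.5*u)
plan(562,20.4,250,93.5)
E
```

```text
rack y dir 94.93760133023801
rack y dir 95.27705913035786
x dir 5.492923669149301 36.86587458763581 [ 545.4 -235.9   42. ]
x dir 5.493147542540069 31.177545883082026 [ 545.3 -233.2   39. ]
x dir 5.49266788357551 36.98364588879529 [ 545.8 -239.3   42. ]
4.5 [ 543.65401046 -213.42348944] [ 543.80927861 -213.73648577] [ 543.75561527 -213.88857949]
5.5 [ 543.26281068 -213.45771499] [ 543.47023881 -213.76614791] [ 543.31225552 -213.92736844]
turn -88.0 shift cm [-3.41 23.72 -9.75] tcp [ 542.6 -218.5  152.6] cur 5.5 q6 -0.5 F [ 0.5 -0.8  0.5] w 78.8
turn 92.0 shift cm [  3.41 -23.72  -9.75] tcp [ 542.6 -218.5  152.6] cur 5.5 q6 -0.5 F [ 0.5 -0.8  0.5] w 78.8
```

Request:
move_arm(
  rows=[
    [0,0,-4,-8,90],
    [0,0,-4,-10,90],
    [0,0,-1.7,-10,90],
    [0,0,0,-10,90],
    [0,0,0,-10,90],
    [0,0,0,-10,90],
    [0,0,0,-10,90],
    [0,0,0,-10,90],
    [0,0,0,-10,90],
  ],
)

```text
t: 13.28
ee_pos: [542.5, -218.4, 250.5]
orientation: [-0.106, 3.137, -0.002]
ft_force: [-0.1, 0.4, -0.7]
width: 79.1
grasp_force: 0.0
```

Request:
move_arm(
  rows=[
    [-0.5,3.7,0,0,90],
    [-0.5,4,0,0,90],
    [-0.6,4,0,0,90],
    [-0.6,4,0,0,90],
    [-0.6,4,0,0,90],
    [-0.6,4,0,0,90],
    [0,0,4,0,90],
    [0,0,4,0,90],
    [0,0,0,0,90],
    [0,0,0,0,90],
  ],
)

```text
t: 14.52
ee_pos: [562.5, 20.3, 170.7]
orientation: [-0.096, 3.137, -0.0]
ft_force: [-0.9, -0.1, -0.4]
width: 79.4
grasp_force: 0.0
```

```bash
python3 - <<'E'
from h import *
plan(562.4,20.8,62,93.5)
c=cal("wrist"); im=optics.get_image("wrist"); np.savez("w5.npz",*c)
a=np.radians(3.5); Rz=np.array([[np.cos(a),-np.sin(a)],[np.sin(a),np.cos(a)]])
L=np.array([[18,14],[18,-14],[-18,-14],[-18,14]])@Rz.T+[562.4,20.8]
q=proj(c,np.c_[L,np.full(4,112)]); print(q.round(1).tolist())
x0,y0=int(q[:,0].mean())-80,int(q[:,1].mean())-60; print(x0,y0)
cv2.imwrite("pics/w5.png",cv2.resize(im[y0:y0+120,x0:x0+160],None,fx=5,fy=5,interpolation=cv2.INTER_CUBIC))
E
```

```text
turn 0.0 shift cm [ 0.04  0.06 10.87] tcp [562.5  20.3 170.7] cur 93.5 q6 -1.62 F [-0.9 -0.1 -0.4] w 79.4
turn -180.0 shift cm [-0.04 -0.06 10.87] tcp [562.5  20.3 170.7] cur 93.5 q6 -1.62 F [-0.9 -0.1 -0.4] w 79.4
[[340.7, 281.7], [299.6, 281.7], [298.7, 230.2], [341.6, 230.2]]
240 195
```

View pics/w5.png

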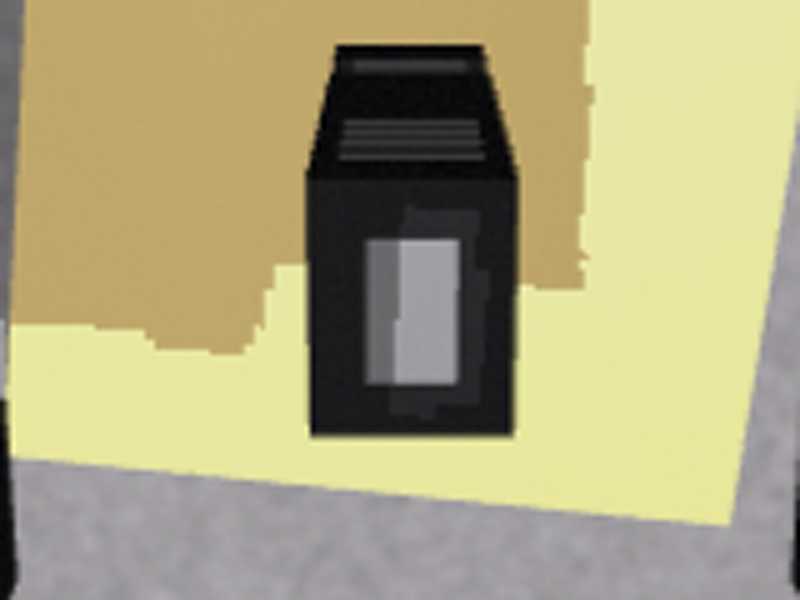

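The pack stands upright on the sheet. Its top corners in the crop are at (306,176), (518,176), (514,436) and (310,436), about 2 px right of the prediction (1.5 mm along tool y). Now the regrasp.

Request:
move_arm(
  rows=[
    [0,0.2,3,0,90],
    [0,0,4,0,90],
    [0,0,3,0,90],
    [0,0,0.9,0,90],
    [0,0,0,0,90],
    [0,0,0,0,30],
    [0,0,0,0,15],
    [0,0,0,0,0],
    [0,0,0,0,0],
    [0,0,0,0,0],
  ],
)

```text
t: 15.82
ee_pos: [561.1, 22.3, 59.7]
orientation: [-0.097, 3.14, 0.0]
ft_force: [-0.4, -0.7, -0.1]
width: 32.6
grasp_force: 0.0
```

Request:
move_arm(
  rows=[
    [0,0,0,0,0],
    [0,0,0,0,0],
  ],
)

```text
t: 16.08
ee_pos: [561.1, 22.3, 59.6]
orientation: [0.096, -3.14, 0.0]
ft_force: [0.4, -1.6, 0.2]
width: 27.6
grasp_force: 30.0
```

Request:
move_arm(
  rows=[
    [0,0,-1,0,0],
    [0,0,-3,0,0],
    [0,0,-4,0,0],
    [0,0,-4,0,0],
    [0,0,-3.5,0,0],
    [0,0,0,8,0],
    [0,0,0,10,0],
    [0,0,0,10,0],
    [0,0,0,10,0],
    [0,0,0,10,0],
  ],
)

```text
t: 17.32
ee_pos: [560.7, 22.3, 214.9]
orientation: [-1.197, -2.904, 0.0]
ft_force: [0.2, -0.4, -2.2]
width: 28.2
grasp_force: 30.0
```

Request:
move_arm(
  rows=[
    [0,0,0,10,0],
    [0,0,0,10,0],
    [0,0,0,10,0],
    [0,0,0,7,0],
    [0,0,0,3.2,0],
    [0,0,0,0,0],
    [0,0,0,0,0],
  ],
)

```text
t: 18.2
ee_pos: [561.0, 22.3, 214.8]
orientation: [-2.115, -2.323, 0.0]
ft_force: [0.2, -0.4, -2.7]
width: 28.1
grasp_force: 30.0
```

```bash
python3 - <<'E'
from h import *
# pack centre is ~1.2 mm toward tool -x of TCP; pocket (543.4,-213.7): TCP target = pocket + 1.2 mm along tool +x (~ +y)
plan(543.3,-212.5,215,5.3)
E
```

```text
turn 0.1 shift cm [-2.322e+01 -3.930e+00 -2.000e-02] tcp [561.   22.3 214.8] cur 5.4 q6 -0.08 F [ 0.2 -0.4 -2.7] w 28.1
turn -179.9 shift cm [ 2.322e+01  3.930e+00 -2.000e-02] tcp [561.   22.3 214.8] cur 5.4 q6 -0.08 F [ 0.2 -0.4 -2.7] w 28.1
```

Request:
move_arm(
  rows=[
    [-3,-0.5,0,0,0],
    [-4,-0.7,0,0,0],
    [-4,-0.7,0,0,0],
    [-4,-0.7,0,0,0],
    [-4,-0.7,0,0,0],
    [-3,-0.5,0,0,0],
    [-1.2,-0.1,0,0,0],
    [0,0,0,0,0],
    [0,0,0,0,0],
    [0,0,0,0,0],
  ],
)

```text
t: 19.45
ee_pos: [543.9, -211.3, 214.7]
orientation: [-2.114, -2.323, -0.0]
ft_force: [-0.5, -0.5, -2.5]
width: 28.2
grasp_force: 30.0
```

```bash
python3 - <<'E'
from h import *
plan(543.3,-212.5,108,5.3)
E
```

```text
turn 0.1 shift cm [-0.12 -0.07 10.67] tcp [ 543.9 -211.3  214.7] cur 5.4 q6 -0.49 F [-0.5 -0.5 -2.5] w 28.2
turn -179.9 shift cm [ 0.12  0.07 10.67] tcp [ 543.9 -211.3  214.7] cur 5.4 q6 -0.49 F [-0.5 -0.5 -2.5] w 28.2
```

Request:
move_arm(
  rows=[
    [-0.1,-0.1,2,0,0],
    [0,0,3,0,0],
    [0,0,3,0,0],
    [0,0,2,0,0],
    [0,0,0.5,0,0],
    [0,0,0,0,0],
    [0,0,0,0,0],
  ],
)

```text
t: 20.32
ee_pos: [543.7, -213.6, 110.7]
orientation: [2.115, 2.321, 0.001]
ft_force: [0.4, -0.1, -2.9]
width: 28.0
grasp_force: 30.0
```

```bash
python3 - <<'E'
from h import *
plan(543.3,-212.5,72,5.3)
# wrist check: where is the pack's top / lower body against the rack; overlay expected
c=cal("wrist"); im=optics.get_image("wrist")
o=get_obs(); Rm=R.from_rotvec(o["orientation"]).as_matrix(); p=np.array(o["ee_pos"])
a=np.radians(5.3); Rz=np.array([[np.cos(a),-np.sin(a)],[np.sin(a),np.cos(a)]])
L=np.array([[18.5,22.5],[18.5,-22.5],[-18.5,-22.5],[-18.5,22.5]])@Rz.T+[543.4,-213.7]
cv2.polylines(im,[proj(c,np.c_[L,np.full(4,42)]).round().astype(int)],True,(0,255,0),1)
cv2.imwrite("pics/w6.png",cv2.resize(im[130:400,140:500],None,fx=2.2,fy=2.2,interpolation=cv2.INTER_CUBIC))
E
```

```text
turn 0.0 shift cm [ 0.11 -0.03  3.87] tcp [ 543.7 -213.6  110.7] cur 5.3 q6 -0.49 F [ 0.4 -0.1 -2.9] w 28.0
turn -180.0 shift cm [-0.11  0.03  3.87] tcp [ 543.7 -213.6  110.7] cur 5.3 q6 -0.49 F [ 0.4 -0.1 -2.9] w 28.0
```

View pics/w6.png

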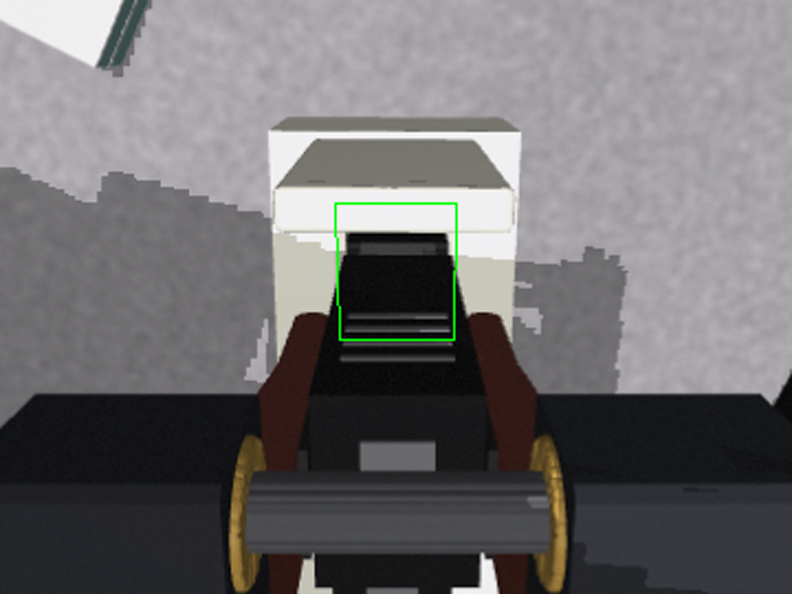

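The pack's lower end at (348–448, 235) is centred in the expected pocket outline (337–457), so I'll insert with force checks.

Request:
move_arm(
  rows=[
    [0.1,0,0,0,0],
    [0,0,0.6,0,0],
    [0,0,0.5,0,0],
    [0,0,0.4,0,0],
    [0,0,0,0,0],
  ],
)

```text
t: 21.0
ee_pos: [542.5, -212.3, 94.1]
orientation: [-2.115, -2.321, 0.001]
ft_force: [-0.6, -0.6, -1.3]
width: 27.5
grasp_force: 30.0
```

Request:
move_arm(
  rows=[
    [0,0,0.6,0,0],
    [0,0,0.6,0,0],
    [0,0,0.5,0,0],
    [0,0,0.3,0,0],
    [0,0,0,0,0],
  ],
)

```text
t: 21.62
ee_pos: [542.7, -212.4, 74.4]
orientation: [-2.116, -2.322, 0.0]
ft_force: [0.5, -0.4, -3.2]
width: 28.1
grasp_force: 30.0
```

Request:
move_arm(
  rows=[
    [0,0,0.2,0,0],
    [0,0,0.1,0,0],
    [0,0,0,0,0],
  ],
)

```text
t: 22.0
ee_pos: [542.9, -212.5, 71.7]
orientation: [2.116, 2.322, 0.0]
ft_force: [-0.2, 0.9, -2.2]
width: 27.6
grasp_force: 30.0
```

Request:
move_arm(
  rows=[
    [0,0,0.15,0,0],
    [0,0,0.1,0,0],
    [0,0,0,0,0],
  ],
)

```text
t: 22.38
ee_pos: [543.0, -212.5, 71.6]
orientation: [2.116, 2.322, 0.0]
ft_force: [-7.0, 2.7, 20.3]
width: 28.1
grasp_force: 30.0
```

The pack seated at 71.6 mm, exactly the expected height, so I'll release and retreat.

Request:
move_arm(
  rows=[
    [0,0,-0.15,0,0],
    [0,0,0,0,60],
    [0,0,0,0,85],
    [0,0,0,0,85],
    [0,0,0,0,85],
  ],
)

```text
t: 23.0
ee_pos: [542.8, -212.4, 70.5]
orientation: [-2.116, -2.322, 0.0]
ft_force: [-0.3, -0.1, -0.1]
width: 64.0
grasp_force: 0.0
```

Request:
move_arm(
  rows=[
    [0,0,-2,0,85],
    [0,0,-4,0,85],
    [0,0,-5,0,85],
    [0,0,-5,0,85],
    [0,0,-4,0,85],
    [0,0,0,0,85],
    [0,0,0,0,85],
  ],
)

```text
t: 23.88
ee_pos: [542.4, -212.3, 271.0]
orientation: [2.116, 2.322, 0.0]
ft_force: [0.0, 0.4, -0.2]
width: 74.6
grasp_force: 0.0
```

```bash
python3 - <<'E'
from h import *
c=cal("wrist"); im=optics.get_image("wrist")
a=np.radians(5.3); Rz=np.array([[np.cos(a),-np.sin(a)],[np.sin(a),np.cos(a)]])
for z,col in((124,(0,255,0)),(128,(0,0,255))):
    L=np.array([[14,18],[14,-18],[-14,-18],[-14,18]])@Rz.T+[543.4,-213.7]
    q=proj(c,np.c_[L,np.full(4,z)]); cv2.polylines(im,[(q*8).round().astype(int)],True,col,1,cv2.LINE_AA,3)
x,y=q.mean(0).astype(int); print(get_obs()["ee_pos"],get_obs()["ft_force"])
cv2.imwrite("pics/w7.png",cv2.resize(im[y-60:y+60,x-80:x+80],None,fx=5,fy=5,interpolation=cv2.INTER_CUBIC))
E
```

```text
[ 542.07273293 -212.13395551  270.1071818 ] [ 0.81099078 -0.4230202  -0.95427122]
```

View pics/w7.png

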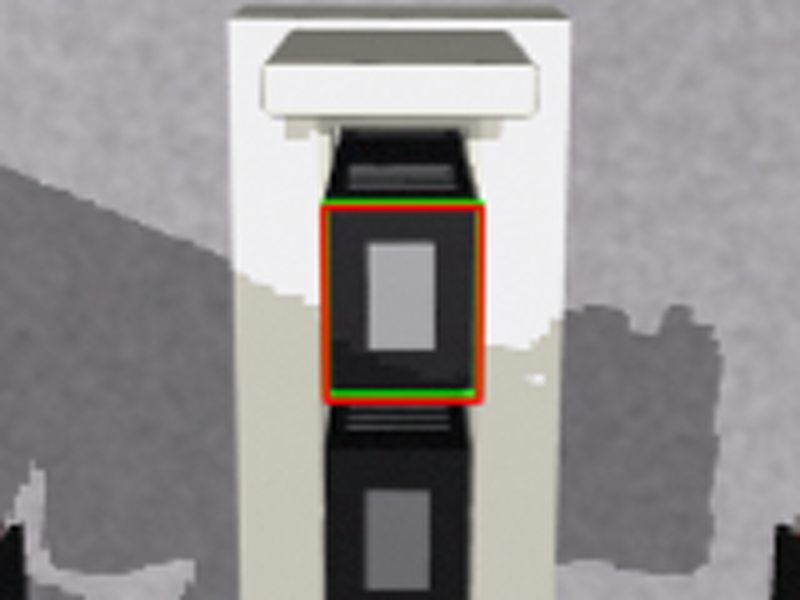

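The pack's top face at (328–475, 200–395) matches the outline for 124 mm, so it is fully seated, upright and aligned beside its neighbours. Handing in.

```bash
python3 -c "
from h import *
print(close_job())"
```

```text
the job is handed in; nothing more can be done
None
```

The pack stood on the sheet, was regripped by its other two sides and seated in the rack's free pocket (last wrist picture: upright, at full depth); I handed the job in at about 24 s, with no verdict returned.

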